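# Weigh a spice jar on a notched beam scale

## Task

Find out how heavy the spice jar that stands by itself beside the scale is: set it down gently, upright, on the pan of the beam scale, then slide the poise gently along the notched beam to the notch at which the free beam comes to rest with its pointer centred on the marks of the sight window. Let go of everything at the end, and leave the glass tumbler standing where it is.

Things in the scene. Friction and masses are not known exactly. Their poses are not given: they have to be found in the camera images.
- jar: The spice jar to be weighed: clear square-bodied glass jar with round red cap, 45 x 45 x 106 mm (body 42 mm square, cap 45 mm in diameter over the top 21 mm), standing by itself on the worktop left or right of the scale (not the jars at the back). Hidden mass 140 to 280 g. Origin: centre of its underside; z up the jar.
- glass: Clear glass tumbler, 81 mm across, 91 mm tall, standing upright on the other side of the scale; not to be disturbed. Origin: centre of its underside.
- scale: Stand of the scale, fixed: grey base plate 420 x 70 x 18 mm along its y axis; two column cheeks (38 mm over all, up to z 144 mm) at its origin hold the beam's pivot at z = 135 mm. Pan on its +y side, notched beam and sight window (at y = -262 mm) on its -y side. Delicate: bear on it with less than 30 N in all (a pinch counts on both pads). Origin: on the worktop under the pivot.
- pan_floor (a point): Centre of the top of the round steel pan's floor, 155 mm from the pivot on the scale's +y side, 39 mm above the worktop when the beam is level. Floor radius 50 mm, rim 8 mm high above it. The pan stays level, and sinks or rises 5 mm as the beam swings. Its bracket, 75 mm from the pan's centre towards the column, rises to 141 mm. Where on the pan the jar stands does not affect the balance.
- knob (a point): Point on the axis of the poise's upright steel knob, about half way up it: knob 16 mm in diameter, 34 mm tall, to be pinched or pushed from above. The poise below it is a dark steel saddle 28 mm long along the beam and 30 mm wide; its top is 20 mm below this point, the knob's top 15 mm above it. With the beam level the point is 145 mm above the worktop. z up.
- tip (a point): Tip of the beam's thin dark pointer, 266 mm from the pivot, inside the sight window; with the beam level it is 105 mm above the worktop. It moves 16 mm up or down between the stops.
- mark (a point): Centre of the sight window, level with its two black index marks, fixed on the stand 105 mm above the worktop, 262 mm from the pivot on the scale's -y side. Window opening 48 mm high. (Wall cabinets, handles included, hang over the back of the worktop beyond x = 0.55 m, from z = 0.50 m up.)
- beam (a joint): Angle of the beam about the pivot, rad: 0 = level, pointer centred; positive = pointer end low (poise too far out); negative = pointer end high (poise too far in); stops at +-0.06. When not touched the beam comes to rest within about 1 s; between the stops, one notch of the poise changes its resting angle by about 0.021 rad.
- poise (a joint): Poise along the beam, m: 0 = innermost notch, 55 mm from the pivot, growing outward (scale's -y) to 0.156. Notches every 6 mm (0, 0.006, ...); a spring pawl makes it click from one to the next (2 to 3 N) and settle in the nearest when let go. Starts in one of the four innermost. About 0.030 balances 140 g, 0.142 balances 280 g, in proportion between; the pointer shows the true place.
Mind the look-alikes: they are no part of the job. Of the things that look like the jar, take the one that is farthest to the robot's left at the start.

How it is judged:
By the outcome, as a careful person would: the job done as asked, in the order asked, and still so for the second after the job is handed in, with the robot touching nothing.
It also fails if it takes over 72 s, if anything falls off the work surface, if the arm or the gripper's body presses on something with over 40 N, if the wrist force passes 120 N, or if a joint passes its speed limit or range.

## Robot

A 7-joint arm with a two-finger parallel gripper is mounted at the origin on a cart in front of the work surface, level with it; the furniture and walls round the work are solid. World frame = base frame: x ahead of the robot, y to its left, z up, the work surface at z = 0. Lengths are in m, angles in rad, forces in N, time in s.
With the tool pointing down it reaches from about 0.4 to 0.875 m from the base axis. Payload 19.3 kg.
Tool frame: the origin (TCP) lies midway between the tips of the shut fingers; the grasp point (between the pads) lies 19 mm behind it; z points along the fingers, y is the line along which they close (so a half turn about z gives the same grasp; the last joint's range is limited). The gripper opens to 85 mm and grips with 20 to 120 N. Pads are 22 mm wide; open, the fingers measure 114 mm over their backs; the gripper's body (76 mm by 85 mm) begins 54 mm behind the grasp point. The pads swing forward as they close: fully open they stand 13 mm farther back than shut.
Start: joints at [1.235, 0.521, -0.036, 1.599, 0.021, 1.021, -0.113], TCP at [0.164, -0.603, 0.231] pointing down, gripper open.
Joint ranges: [-2.91, 2.91], [-0.3, 2.13], [-1.5, 1.42], [0.17, 2.43], [-1.26, 4.41], [0.16, 1.93], [-2.52, 2.52]. Speed limits (rad/s): [1.89, 1.89, 2.39, 2.39, 3.01, 3.01, 3.01].

## Interface

Orientations are given as a unit quaternion [w, x, y, z].
In Python, from rig import arm, optics, hand_in, cut_out, tip_of gives the robot as it stands.
- The arm moves only by the tool servo_tool, never from a script. Its argument "deltas" is one flat list of numbers, 7 for each row, row after row: the shift along the world's x, y, z in m, then the turn, a rotation vector about the world's x, y, z in rad, then the closure, from -1 (fully open) to 1 (shut). In form: [tx, ty, tz, ax, ay, az, fingers, tx, ty, tz, ax, ay, az, fingers, ...]. A call has 1 to 10 rows; each row is the pose to reach, as a shift and turn from the pose commanded when the call began; what a row does not reach only later rows make up. A row lasts 1/8 s, in which the tool goes at most 62.5 mm and 10.7 degrees, less where a joint would pass 70% of its speed; a pose out of reach is approached as far as the arm can. A call with a gripper value outside its range is refused whole. The fingers move at their own pace and stop on an object; the grip force is fixed at half the most. Time passes only in rows, so rows that repeat a pose let the fingers close. It gives the time, the measured TCP pose, the force, the opening and the grip force at its end, in the units of the state.
- arm.sense(): the state, without advancing time (a new reading comes with each control period).
- optics.camera(name): name is "scene" or "top" or "wrist"; returns a dict with "frame" (400x640x3 uint8, red, green, blue), "fx", "fy", "cx", "cy" (pixels), "rvec" (rotation vector, rad) and "tvec" (3), from world to camera coordinates, as OpenCV has them. Camera axes: x right, y down, z forward; pixel columns grow to the right and rows downward; lengths in m; the calibration is good to about 2 mm. A picture is of the moment at which its call begins. There is no depth.
- hand_in(): hands the job in; it is judged then, once.
Trained networks look in the newest picture that a camera, given by its name, has taken for a name from the list of things; names that differ only in an ending like _2 or _b are one class to them, and where a whole thing is asked for, a point or a joint stands for the part that bears it (a point fixed in the world has none). Each returns a list of dicts, best first, with "conf" (0 to 1); they miss things now and then, are a little off and sometimes report something else, mostly with a low value. They report only what shows in the picture. A call takes as long as a camera call. They do not tell look-alikes from the thing itself.
- cut_out(name, camera): "region" (400x640 bool, what is visible of it).
- tip_of(name, camera): "at" ([x, y, z] in m, in world coordinates, good to about 4 mm: a listed point, or the origin of a listed thing).
The state is a dict: "time_s": time; "qpos": joint angles; "qvel": joint speeds; "tau": joint torques, N m; "ee_pos": TCP position; "ee_rot": TCP orientation; "contact_force": force on the tool from outside, world axes, zero at the start; "ft_torque": the same for the moment, N m; "width": finger opening in m; "grasp_force": force on a finger pad.
Only numpy, scipy, OpenCV 4.12 (cv2) and the standard library are available. Lean on these libraries where they do the work, as an engineer would, in place of code of your own. Each camera call takes 0.05 s, during which the arm holds its last target. There are 200 camera calls.

## Working session

There is one attempt and no reset: what is moved stays moved. The work goes in short steps, Python scripts to look and compute and a tool call to move; the robot and the scene stay as the last step left them, time stands still between calls to the robot, and variables do not carry over. Pictures are saved under pics/ and viewed, at most 10 in all, crops included, and the job is handed in when it is done.

Besides the shell and the picture viewer there is one more tool, called as name(argument=value, ...), one argument or row to a line, values as JSON. servo_tool: Moves the arm, as the interface text tells. Its arguments: {"type":"object","properties":{"deltas":{"type":"array"}},"required":["deltas"]}

```bash
mkdir -p pics; cat > h.py <<'E'
from rig import arm, optics, hand_in, cut_out, tip_of
import cv2, numpy as np
def snap(cam,name=None,crop=None,scale=1):
    c=optics.camera(cam)
    if name:
        f=c["frame"]
        if crop: x0,y0,x1,y1=crop; f=f[y0:y1,x0:x1]
        f=cv2.resize(f,None,fx=scale,fy=scale,interpolation=cv2.INTER_CUBIC)
        cv2.imwrite("pics/"+name,f[:,:,::-1])
    return c
def proj(c,p):
    K=np.array([[c["fx"],0,c["cx"]],[0,c["fy"],c["cy"]],[0,0,1.]])
    return cv2.projectPoints(np.array(p,float).reshape(-1,1,3),np.array(c["rvec"],float),np.array(c["tvec"],float),K,None)[0].reshape(-1,2)
def ray(c,uv,z):
    R=cv2.Rodrigues(np.array(c["rvec"],float))[0]; t=np.array(c["tvec"],float)
    o=-R.T@t; d=R.T@np.array([(uv[0]-c["cx"])/c["fx"],(uv[1]-c["cy"])/c["fy"],1])
    return o+d*(z-o[2])/d[2]
def show(n,cam):
    for d in tip_of(n,cam): print(cam,n,np.round(d["at"],4),round(d["conf"],2))
E
python3 - <<'E'
from h import *
for cam in("scene","top"):
    c=snap(cam,cam+"1.png",None,1.25)
    for n in("jar","glass","scale","pan_floor","knob","tip","mark"): show(n,cam)
    print(cam, ray(c,(320,200),0))
s=arm.sense(); print(s["time_s"],s["ee_pos"],s["ee_rot"],s["width"])
E
```

```text
scene jar [ 0.4291 -0.3918  0.0006] 0.65
scene glass [4.545e-01 3.234e-01 3.000e-04] 0.84
scene glass [ 0.4727 -0.0047  0.0044] 0.58
scene pan_floor [0.4532 0.15   0.0408] 0.88
scene knob [ 0.4777 -0.0659  0.1408] 0.51
scene tip [ 0.4954 -0.2676  0.089 ] 0.68
scene tip [ 0.4277 -0.391   0.0033] 0.27
scene mark [ 0.491  -0.2636  0.1067] 0.58
scene [ 0.56981917 -0.13093656  0.        ]
top jar [ 0.5432 -0.4816  0.0027] 0.83
top jar [ 4.257e-01 -3.904e-01  2.000e-04] 0.54
top jar [0.4523 0.1472 0.0441] 0.41
top glass [ 0.452   0.3239 -0.0012] 0.59
top scale [ 0.4671 -0.0051 -0.0016] 0.92
top pan_floor [0.4538 0.1501 0.0443] 0.66
top knob [ 0.472  -0.0637  0.1419] 0.64
top tip [ 0.4983 -0.2682  0.0878] 0.74
top mark [0.4551 0.1514 0.0456] 0.71
top mark [ 0.4976 -0.2654  0.105 ] 0.7
top mark [ 0.4688 -0.0026 -0.0008] 0.34
top [ 0.50290449 -0.03681439  0.        ]
0.8 [ 0.16414362 -0.60304305  0.2312694 ] [-3.24239486e-05  9.91184200e-01  1.32491058e-01  1.29267479e-06] 0.08557483475424094
```

View pics/scene1.png

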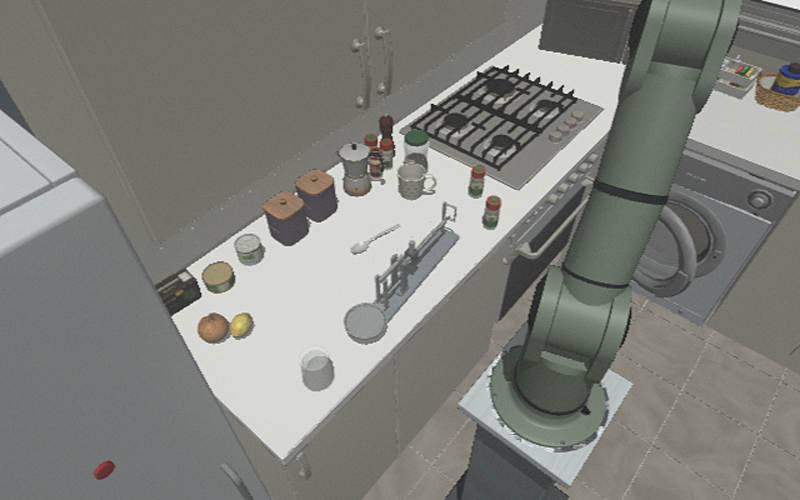

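View pics/top1.png

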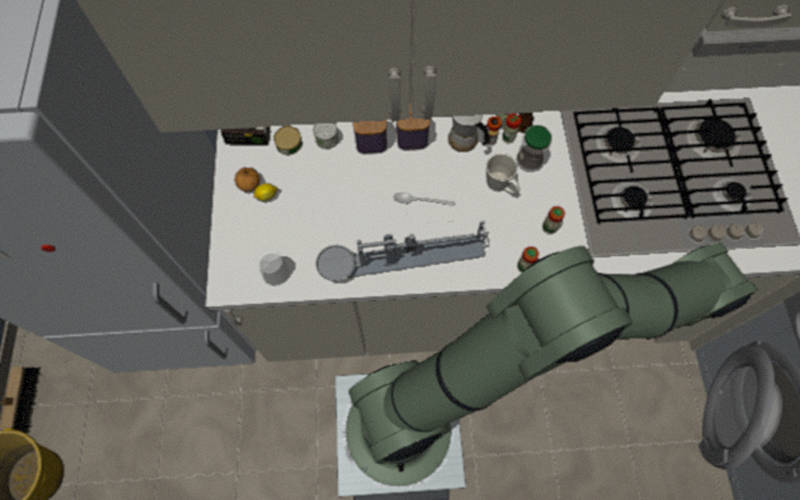

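```bash
python3 - <<'E'
from h import *
a=optics.camera("scene")["frame"][120:190,350:430]; b=optics.camera("top")["frame"][150:220,400:480]
f=np.hstack([cv2.resize(x,(400,350),interpolation=cv2.INTER_CUBIC) for x in(a,b)])
cv2.imwrite("pics/crop1.png",f[:,:,::-1])
E
```

```text
(no output)
```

View pics/crop1.png

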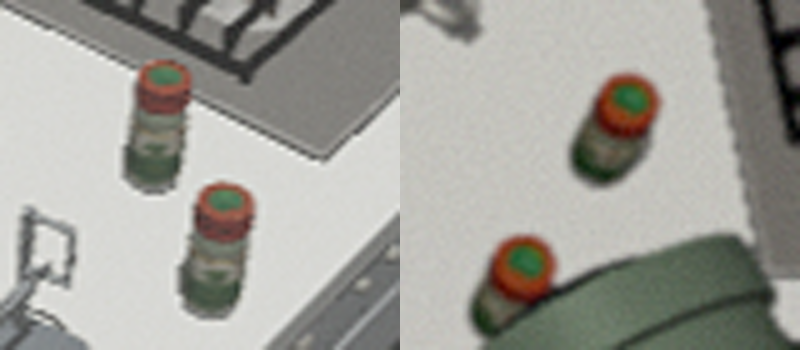

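Lookalikes: A at scene px (393,170), B at scene px (381,145), and the two red-capped jars in the back group near top px (395,102) and (410,98). The crop shows A and B are identical. A, at y=-0.39, is the leftmost free-standing one, so I'm taking A.

servo_tool(
  deltas=[0.044,0.035,0.02,0,0,0,-1,0.088,0.07,0.03,0,0,0,-1,0.132,0.106,0.03,0,0,0,-1,0.175,0.141,0.03,0,0,0,-1,0.219,0.177,0.03,0,0,0,-1,0.263,0.212,0.03,0,0,0,-1,0.263,0.212,0.03,0,0,0,-1,0.263,0.212,0.03,0,0,0,-1],
)

```text
time_s: 1.9
ee_pos: [0.4268, -0.3913, 0.2613]
ee_rot: [0.0, 0.991, 0.133, -0.0]
contact_force: [-0.6, -0.4, -0.5]
width: 0.0857
grasp_force: 0.0
```

```bash
python3 - <<'E'
from h import *
c=snap("wrist","w1.png",None,1.25)
show("jar","wrist")
s=arm.sense(); print(s["time_s"],s["ee_pos"],s["ee_rot"],s["contact_force"],s["qpos"])
print(proj(c,[[.427,-.391,0],[.427,-.391,.106]]))
E
```

```text
wrist jar [ 0.5461 -0.4854 -0.0019] 0.92
wrist jar [ 0.4251 -0.3918  0.0022] 0.65
2.0 [ 0.42618199 -0.3919953   0.26132142] [ 1.38868702e-04  9.91296228e-01  1.31650030e-01 -1.99171251e-04] [0.36519977 0.0401015  0.24804338] [ 0.72675702  0.41908302 -0.11817225  1.68639939  0.05622566  1.0394986
 -0.71651579]
[[318.68023697 164.16189726]
 [318.5632942  183.19614317]]
```

View pics/w1.png

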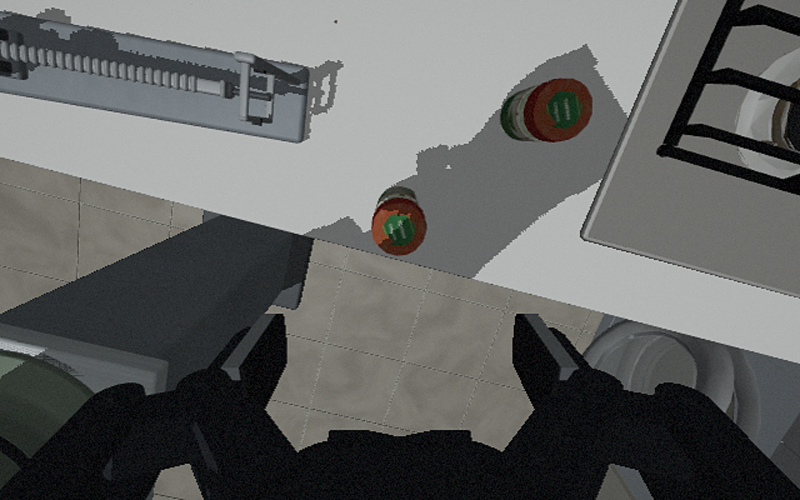

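```bash
python3 - <<'E'
from h import *
c=snap("wrist","w2.png",(280,130,350,210),7)
show("jar","wrist")
E
```

```text
wrist jar [ 0.5507 -0.4866 -0.    ] 0.75
wrist jar [ 4.268e-01 -3.905e-01 -1.000e-04] 0.74
```

View pics/w2.png

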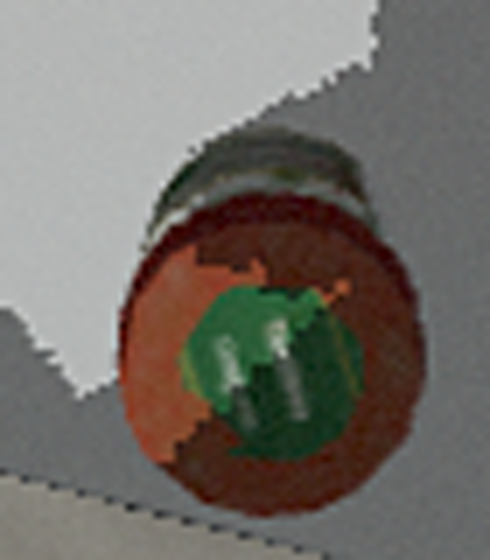

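The cap is at wrist px (319,183), which matches (0.427,-0.391). The cap is round, so I'll grip the cap only and yaw doesn't matter. I'll line the fingers up with the beam direction on the way down.

servo_tool(
  deltas=[0,0,-0.055,0,0,-0.16,-1,0,0,-0.11,0,0,-0.16,-1,0,0,-0.15,0,0,-0.16,-1,0,0,-0.181,0,0,-0.16,-1,0,0,-0.181,0,0,-0.16,-1,0,0,-0.181,0,0,-0.16,1,0,0,-0.181,0,0,-0.16,1,0,0,-0.181,0,0,-0.16,1,0,0,-0.181,0,0,-0.16,1,0,0,-0.181,0,0,-0.16,1],
)

```text
time_s: 3.35
ee_pos: [0.4279, -0.3916, 0.0819]
ee_rot: [0.001, 0.999, 0.053, 0.001]
contact_force: [-1.3, 2.8, 11.9]
width: 0.0428
grasp_force: 59.3
```

servo_tool(
  deltas=[0,0,0.02,0,0,0,1,0,0,0.06,0,0,0,1,0,0,0.12,0,0,0,1,0,0,0.16,0,0,0,1,0,0,0.16,0,0,0,1,0,0,0.16,0,0,0,1,0,0,0.16,0,0,0,1],
)

```text
time_s: 4.22
ee_pos: [0.4267, -0.3907, 0.2392]
ee_rot: [-0.001, 0.999, 0.053, -0.001]
contact_force: [0.9, 0.3, -2.8]
width: 0.0427
grasp_force: 61.8
```

```bash
python3 - <<'E'
from h import *
F=[]
for i in range(4):
    c=snap("wrist","w3.png" if i==0 else None,None,1.25); F.append(arm.sense()["contact_force"][2])
s=arm.sense(); print(F,s["width"],s["ee_pos"],s["time_s"],s["qpos"])
show("mark","wrist");show("tip","wrist");show("knob","wrist"); show("jar","wrist")
E
```

```text
[np.float64(-2.316959236427375), np.float64(-2.023453719305402), np.float64(-3.4416188218055828), np.float64(-2.5231959386908303)] 0.0428532410250565 [ 0.42700243 -0.39094023  0.23968272] 4.425 [ 0.70098618  0.44028784 -0.08572441  1.7124371   0.04353339  0.99172512
 -0.8655039 ]
wrist mark [ 0.4946 -0.2662  0.1033] 0.95
wrist jar [ 0.5479 -0.4837 -0.0015] 0.65
wrist jar [ 0.4281 -0.3915  0.1573] 0.62
```

View pics/w3.png

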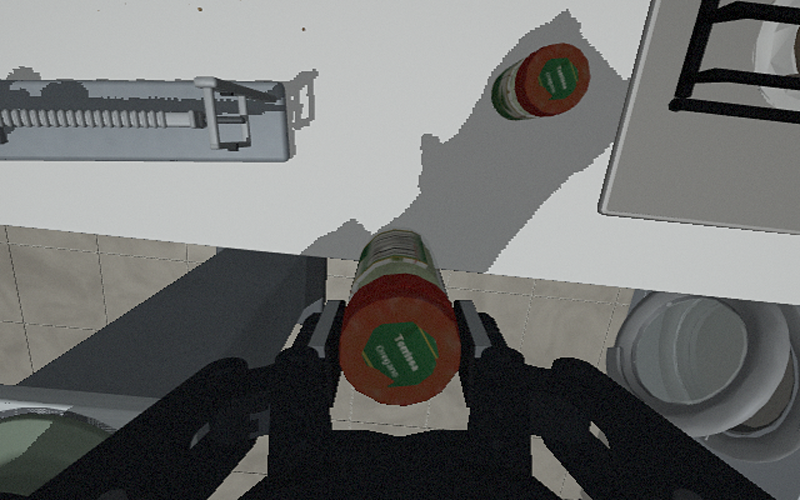

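servo_tool(
  deltas=[0,0.03,0.03,0,0,0,1,0.003,0.08,0.05,0,0,0,1,0.006,0.14,0.05,0,0,0,1,0.009,0.2,0.05,0,0,0,1,0.012,0.26,0.05,0,0,0,1,0.015,0.32,0.05,0,0,0,1,0.018,0.38,0.05,0,0,0,1,0.021,0.44,0.05,0,0,0,1,0.024,0.5,0.05,0,0,0,1,0.0265,0.541,0.05,0,0,0,1],
)

```text
time_s: 5.88
ee_pos: [0.4533, 0.1526, 0.2905]
ee_rot: [-0.0, 0.999, 0.054, 0.0]
contact_force: [0.9, -0.2, -2.3]
width: 0.0428
grasp_force: 61.8
```

servo_tool(
  deltas=[0,0,0,0,0,0,1,0,0,0,0,0,0,1,0,0,0,0,0,0,1],
)

```text
time_s: 6.25
ee_pos: [0.4538, 0.1489, 0.2903]
ee_rot: [0.0, 0.999, 0.052, 0.0]
contact_force: [0.4, -0.5, -1.6]
width: 0.0428
grasp_force: 61.8
```

```bash
python3 - <<'E'
from h import *
for cam in("wrist","top","scene"):
    c=snap(cam,None if cam!="wrist" else "w4.png",None,1.25)
    for n in("pan_floor","jar","knob","tip","mark"): show(n,cam)
s=arm.sense(); print(s["width"],s["ee_pos"],s["ee_rot"],s["time_s"],s["contact_force"])
E
```

```text
wrist pan_floor [0.4572 0.1474 0.0462] 0.88
wrist jar [0.4497 0.1502 0.2091] 0.95
wrist knob [ 0.477  -0.0669  0.1434] 0.8
wrist tip [0.4551 0.324  0.0036] 0.59
top pan_floor [0.4579 0.1511 0.0448] 0.85
top jar [ 0.5428 -0.4798  0.0012] 0.66
top jar [0.4517 0.1489 0.2109] 0.6
top knob [0.4527 0.1463 0.2073] 0.43
top tip [ 0.4954 -0.2672  0.0853] 0.84
top mark [ 0.4999 -0.2634  0.1044] 0.56
scene pan_floor [0.454  0.1512 0.0446] 0.62
scene jar [ 0.5475 -0.4821 -0.    ] 0.83
scene jar [0.4511 0.1506 0.209 ] 0.66
scene knob [ 0.477  -0.065   0.1393] 0.41
scene tip [ 0.4944 -0.2657  0.0896] 0.85
scene mark [ 0.4895 -0.2629  0.1025] 0.97
0.04265745025146449 [0.45367034 0.14993898 0.29028997] [-7.99421336e-06  9.98603067e-01  5.28385662e-02  1.09718513e-05] 7.15 [-0.72193785  0.64548601 -1.79635811]
```

View pics/w4.png

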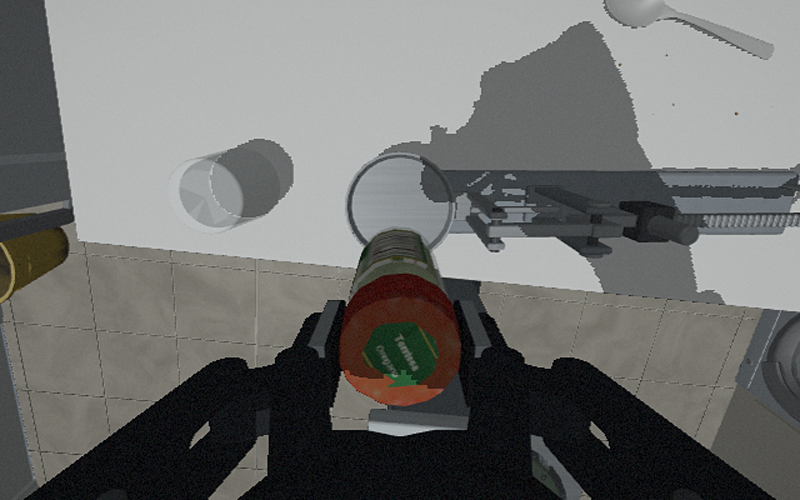

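servo_tool(
  deltas=[0.002,0,-0.04,0,0,0,1,0.002,0,-0.09,0,0,0,1,0.002,0,-0.13,0,0,0,1,0.002,0,-0.15,0,0,0,1,0.002,0,-0.155,0,0,0,1,0.002,0,-0.158,0,0,0,1,0.002,0,-0.161,0,0,0,1,0.002,0,-0.163,0,0,0,1,0.002,0,-0.165,0,0,0,1,0.002,0,-0.167,0,0,0,1],
)

```text
time_s: 8.4
ee_pos: [0.4558, 0.15, 0.1234]
ee_rot: [-0.0, 0.999, 0.053, 0.0]
contact_force: [-0.8, -0.0, -1.2]
width: 0.0429
grasp_force: 61.9
```

servo_tool(
  deltas=[0,0,-0.001,0,0,0,1,0,0,-0.002,0,0,0,1,0,0,-0.003,0,0,0,1,0,0,-0.004,0,0,0,1,0,0,-0.004,0,0,0,1],
)

```text
time_s: 9.02
ee_pos: [0.4556, 0.1499, 0.1192]
ee_rot: [0.0, 0.999, 0.053, -0.0]
contact_force: [0.3, 0.2, -2.3]
width: 0.0428
grasp_force: 61.9
```

```bash
python3 - <<'E'
from h import *
for cam in("top","scene"):
    c=snap(cam)
    for n in("pan_floor","jar","tip"): show(n,cam)
s=arm.sense(); print(s["width"],s["ee_pos"],s["time_s"],s["contact_force"])
E
```

```text
top pan_floor [0.4542 0.1497 0.0375] 0.49
top jar [0.4541 0.1507 0.0368] 0.54
top tip [ 0.4955 -0.2723  0.1088] 0.91
scene pan_floor [0.4553 0.151  0.0353] 0.75
scene jar [ 0.5426 -0.4842  0.0017] 0.68
scene jar [0.4546 0.1522 0.0358] 0.66
scene tip [ 0.4959 -0.2694  0.1084] 0.65
scene tip [0.456  0.1525 0.038 ] 0.47
0.042334204952251736 [0.45565245 0.14995441 0.1193184 ] 9.425 [ 0.06795849  0.43827428 -1.67172025]
```

servo_tool(
  deltas=[0,0,-0.001,0,0,0,1,0,0,-0.002,0,0,0,1,0,0,-0.0025,0,0,0,1,0,0,-0.0025,0,0,0,-0.4,0,0,-0.0025,0,0,0,-0.4,0,0,-0.0025,0,0,0,-0.4,0,0,-0.0025,0,0,0,-0.4],
)

```text
time_s: 10.3
ee_pos: [0.4557, 0.15, 0.1168]
ee_rot: [-0.0, 0.999, 0.053, 0.0]
contact_force: [-0.8, 0.0, 0.2]
width: 0.0595
grasp_force: 0.0
```

```bash
python3 - <<'E'
from h import *
for cam in("top","scene"):
    c=snap(cam)
    for n in("jar","tip"): show(n,cam)
s=arm.sense(); print(s["width"],s["ee_pos"],s["time_s"],s["contact_force"])
E
```

```text
top jar [ 5.443e-01 -4.809e-01  3.000e-04] 0.78
top jar [0.4549 0.1505 0.0327] 0.73
top tip [ 0.498  -0.2689  0.1209] 0.9
scene jar [0.4562 0.1513 0.0346] 0.6
scene jar [ 0.5427 -0.4815  0.0017] 0.53
scene tip [ 0.4928 -0.27    0.1223] 0.58
0.05933768593671299 [0.45564762 0.14995909 0.11677257] 10.6 [ 0.35387157 -0.30732504 -0.40613691]
```

servo_tool(
  deltas=[0,0,0.02,0,0,0,-0.4,0,0,0.07,0,0,0,-0.4,0,0,0.12,0,0,0,-0.4,0.005,-0.05,0.125,0,0,0,-0.4,0.01,-0.1,0.125,0,0,0,0.2,0.015,-0.16,0.125,0,0,0,0.2,0.0205,-0.215,0.125,0,0,0,0.2,0.0205,-0.215,0.125,0,0,0,0.2,0.0205,-0.215,0.125,0,0,0,0.2],
)

```text
time_s: 11.72
ee_pos: [0.4761, -0.0646, 0.2417]
ee_rot: [-0.0, 0.999, 0.053, -0.0]
contact_force: [0.6, 0.2, -0.7]
width: 0.0339
grasp_force: 0.0
```

```bash
python3 - <<'E'
from h import *
for cam in("wrist","top","scene"):
    c=snap(cam,None if cam!="wrist" else "w5.png",None,1.25)
    for n in("knob","jar"): show(n,cam)
s=arm.sense(); print(s["width"],s["ee_pos"],s["ee_rot"],s["time_s"],s["contact_force"])
E
```

```text
wrist knob [ 0.4768 -0.0662  0.1489] 0.63
wrist jar [0.4541 0.151  0.0374] 0.92
wrist jar [ 0.4996 -0.2706  0.1204] 0.44
top knob [0.4538 0.1498 0.0337] 0.52
top jar [ 0.5444 -0.4808  0.0031] 0.83
top jar [0.4574 0.1488 0.0345] 0.55
scene knob [ 0.4792 -0.064   0.148 ] 0.45
scene jar [0.4512 0.1529 0.0339] 0.82
scene jar [ 0.5449 -0.4819  0.0013] 0.79
0.034237045683547775 [ 0.47618069 -0.06475838  0.24182953] [5.65114035e-06 9.98587289e-01 5.31359107e-02 3.49922996e-05] 12.175 [0.09921057 0.43890633 0.18043882]
```

View pics/w5.png

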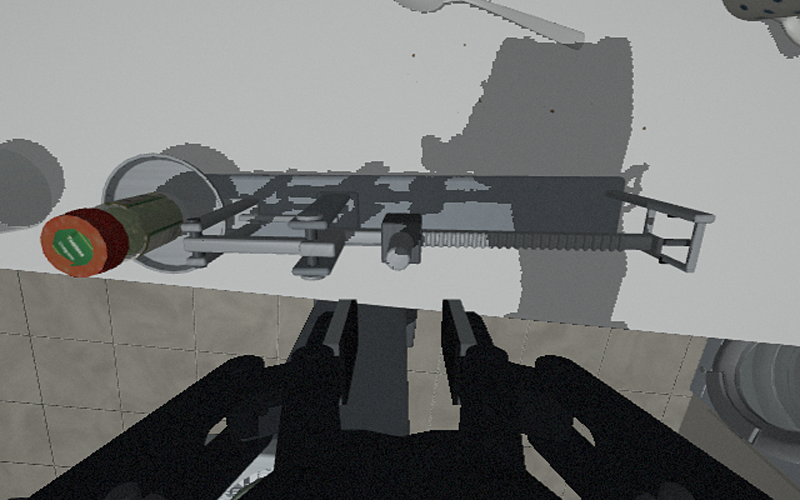

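The jar stands upright on the pan. The knob is at view px (398,250), midway between the fingers at columns 350 and 450, so I'll lower around it.

servo_tool(
  deltas=[0.001,-0.001,-0.04,0,0,0,0.2,0.001,-0.001,-0.07,0,0,0,0.2,0.001,-0.001,-0.085,0,0,0,0.2,0.001,-0.001,-0.095,0,0,0,0.2,0.001,-0.001,-0.102,0,0,0,0.2,0.001,-0.001,-0.102,0,0,0,0.2],
)

```text
time_s: 12.92
ee_pos: [0.4773, -0.0661, 0.1399]
ee_rot: [0.0, 0.999, 0.053, 0.0]
contact_force: [-0.6, -0.3, 0.2]
width: 0.034
grasp_force: 0.0
```

servo_tool(
  deltas=[0.0005,-0.005,0,0,0,0,0.2,0.001,-0.01,0,0,0,0,0.2,0.0015,-0.015,0,0,0,0,0.2,0.002,-0.02,0,0,0,0,0.2,0.0025,-0.025,0,0,0,0,0.2,0.003,-0.03,0,0,0,0,0.2,0.0035,-0.035,0,0,0,0,0.2,0.004,-0.04,0,0,0,0,0.2,0.0045,-0.045,0,0,0,0,0.2,0.005,-0.05,0,0,0,0,0.2],
)

```text
time_s: 14.18
ee_pos: [0.4821, -0.1165, 0.1398]
ee_rot: [0.0, 0.999, 0.053, -0.0]
contact_force: [-0.7, 2.7, 0.6]
width: 0.0344
grasp_force: 2.1
```

```bash
python3 - <<'E'
from h import *
for cam in("wrist","scene","top"):
    c=snap(cam)
    for n in("knob","tip"): show(n,cam)
s=arm.sense(); print(s["width"],s["ee_pos"],s["time_s"],s["contact_force"])
E
```

```text
wrist knob [ 0.4942 -0.2677  0.1022] 0.68
wrist knob [ 0.4787 -0.107   0.1491] 0.6
wrist knob [ 0.4971 -0.2698  0.115 ] 0.16
wrist tip [ 0.5025 -0.2682  0.1147] 0.97
scene knob [ 0.4821 -0.1039  0.1516] 0.4
scene tip [ 0.4963 -0.2709  0.1224] 0.64
0.03410287532713745 [ 0.48216497 -0.11597742  0.13981876] 14.625 [-0.24158554 -0.59788329  0.10917474]
```

servo_tool(
  deltas=[0.0005,-0.005,0,0,0,0,0.2,0.001,-0.01,0,0,0,0,0.2,0.0015,-0.015,0,0,0,0,0.2,0.002,-0.02,0,0,0,0,0.2,0.0025,-0.025,0,0,0,0,0.2,0.003,-0.03,0,0,0,0,0.2,0.0035,-0.035,0,0,0,0,0.2,0.0035,-0.035,0,0,0,0,0.2],
)

```text
time_s: 15.62
ee_pos: [0.4856, -0.1517, 0.1398]
ee_rot: [0.0, 0.999, 0.052, -0.0]
contact_force: [-0.3, 1.0, -0.2]
width: 0.0341
grasp_force: 0.0
```

```bash
cat > m.py <<'E'
from h import *
for cam in("scene","top","wrist","scene","top"):
    c=snap(cam)
    for n in("knob","tip"): show(n,cam)
s=arm.sense(); print(s["width"],s["ee_pos"],s["time_s"],s["contact_force"])
E
python3 m.py
```

```text
scene knob [ 0.4739 -0.0056  0.0014] 0.64
scene knob [ 0.4851 -0.1433  0.1507] 0.46
scene tip [ 0.4948 -0.2687  0.1137] 0.7
top tip [0.4527 0.1477 0.035 ] 0.68
wrist knob [ 0.4852 -0.1452  0.1502] 0.86
scene knob [ 0.4835 -0.1417  0.1483] 0.65
scene tip [ 0.4953 -0.2703  0.1144] 0.74
0.03415305500509665 [ 0.48566865 -0.15104176  0.13980398] 16.375 [0.9007106  0.41261102 0.81406464]
```

servo_tool(
  deltas=[0.0003,-0.003,0,0,0,0,0.2,0.0006,-0.006,0,0,0,0,0.2,0.0006,-0.006,0,0,0,0,0.2,0,-0.001,0,0,0,0,0.2,0,0.001,0,0,0,0,0.2,0,0.001,0,0,0,0,0.2,0,0.001,0,0,0,0,0.2,0,0.001,0,0,0,0,0.2,0,0.001,0,0,0,0,0.2],
)

```text
time_s: 17.5
ee_pos: [0.4856, -0.1501, 0.1398]
ee_rot: [-0.0, 0.999, 0.053, -0.0]
contact_force: [0.1, -0.1, 0.0]
width: 0.0341
grasp_force: 0.0
```

```bash
python3 m.py
```

```text
scene knob [ 0.4859 -0.1478  0.1429] 0.59
scene tip [ 0.4953 -0.27    0.1062] 0.67
wrist knob [ 0.4866 -0.1533  0.1478] 0.66
wrist tip [ 0.5004 -0.267   0.1077] 0.83
scene knob [ 0.4862 -0.1485  0.1426] 0.66
top tip [0.4554 0.1489 0.0389] 0.4
0.033981668825893624 [ 0.48563413 -0.15004657  0.13979473] 18.25 [ 0.34738288 -0.7396767   0.18412506]
```

servo_tool(
  deltas=[0,0,0.02,0,0,0,0.2,0,0,0.06,0,0,0,0.2,-0.02,-0.05,0.08,0,0,0,0.2,-0.05,-0.1,0.08,0,0,0,0.2,-0.06,-0.12,0.06,0,0,0,0.2,-0.06,-0.12,0.06,0,0,0,0.2,-0.06,-0.12,0.06,0,0,0,0.2],
)

```text
time_s: 19.12
ee_pos: [0.4262, -0.2693, 0.2001]
ee_rot: [-0.0, 0.999, 0.053, 0.0]
contact_force: [0.5, -0.1, 1.0]
width: 0.0343
grasp_force: 0.0
```

```bash
python3 - <<'E'
from h import *
c=snap("wrist")
for n in("knob","tip","mark"): show(n,"wrist")
R=cv2.Rodrigues(np.array(c["rvec"],float))[0]; print("cam",-R.T@np.array(c["tvec"]),R[2])
p=proj(c,[[.4965,-.266,.105]])[0]; print(p)
x,y=int(np.clip(p[0],75,565)),int(np.clip(p[1],60,340))
a=c["frame"][y-60:y+60,x-75:x+75]
cv2.imwrite("pics/w6.png",cv2.resize(a,None,fx=5,fy=5,interpolation=cv2.INTER_CUBIC)[:,:,::-1])
s=arm.sense(); print(s["ee_pos"],s["time_s"])
for i in range(3):
  snap("scene")
  for n in("tip","mark"): show(n,"scene")
E
```

```text
wrist knob [ 0.4843 -0.1491  0.1467] 0.79
wrist tip [ 0.4954 -0.2657  0.1069] 0.23
wrist mark [ 0.4949 -0.2619  0.1057] 0.71
cam [ 0.49875161 -0.26181338  0.3420731 ] [-0.28304241 -0.03063281 -0.95861808]
[324.44088948 111.00158193]
[ 0.4262761  -0.26938516  0.20016642] 19.325
scene tip [ 0.4953 -0.269   0.1048] 0.87
scene mark [ 0.4909 -0.2636  0.1027] 0.91
scene tip [ 0.4955 -0.27    0.1098] 0.78
scene mark [ 0.4916 -0.2631  0.1007] 0.77
scene tip [ 0.4938 -0.2702  0.1093] 0.92
scene mark [ 0.4895 -0.2653  0.1045] 0.6
```

View pics/w6.png

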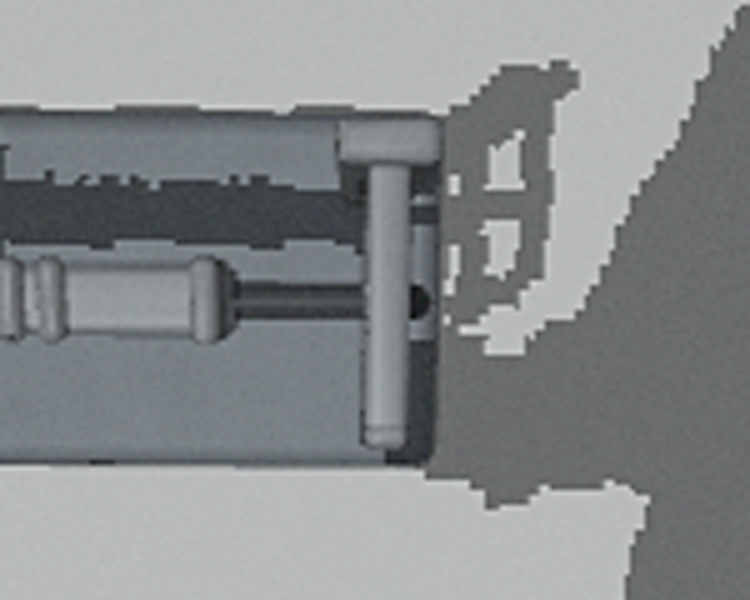

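servo_tool(
  deltas=[0.02,-0.04,0.05,0,0,0,0.2,0.04,-0.09,0.05,0.15,0,0,0.2,0.06,-0.1,0.05,0.33,0,0,0.2,0.074,-0.1,0.03,0.5,0,0,0.2,0.074,-0.09,0.01,0.65,0,0,0.2,0.074,-0.09,0,0.8,0,0,0.2,0.074,-0.09,0,0.8,0,0,0.2,0.074,-0.09,0,0.8,0,0,0.2,0.074,-0.09,0,0.8,0,0,0.2],
)

```text
time_s: 20.9
ee_pos: [0.5004, -0.3596, 0.2016]
ee_rot: [-0.387, 0.92, 0.05, 0.021]
contact_force: [0.2, 0.2, 0.4]
width: 0.0341
grasp_force: 0.0
```

```bash
python3 - <<'E'
from h import *
c=snap("wrist")
for n in("knob","tip","mark"): show(n,"wrist")
p=proj(c,[[.4965,-.266,.105],[.4969,-.27,.105],[.4969,-.27,.1106],[.4969,-.27,.0994]]); print(p)
p=p[0];x,y=int(np.clip(p[0],75,565)),int(np.clip(p[1],60,340)); print(x-75,y-60)
a=c["frame"][y-60:y+60,x-75:x+75]
cv2.imwrite("pics/w7.png",cv2.resize(a,None,fx=5,fy=5,interpolation=cv2.INTER_CUBIC)[:,:,::-1])
s=arm.sense(); print(s["ee_pos"],s["ee_rot"],s["time_s"])
E
```

```text
wrist knob [ 0.4865 -0.1478  0.1494] 0.76
wrist knob [ 0.4662 -0.0086  0.0013] 0.74
wrist tip [ 0.4981 -0.2658  0.1063] 0.71
wrist mark [ 0.4958 -0.2667  0.1055] 0.58
[[321.84330872 193.46945868]
 [324.9206357  194.1960818 ]
 [320.64217538 194.90514435]
 [329.08398545 193.50609634]]
246 133
[ 0.49994298 -0.35985631  0.20074323] [-0.38809191  0.9200736   0.04915557  0.02080816] 21.1
```

View pics/w7.png

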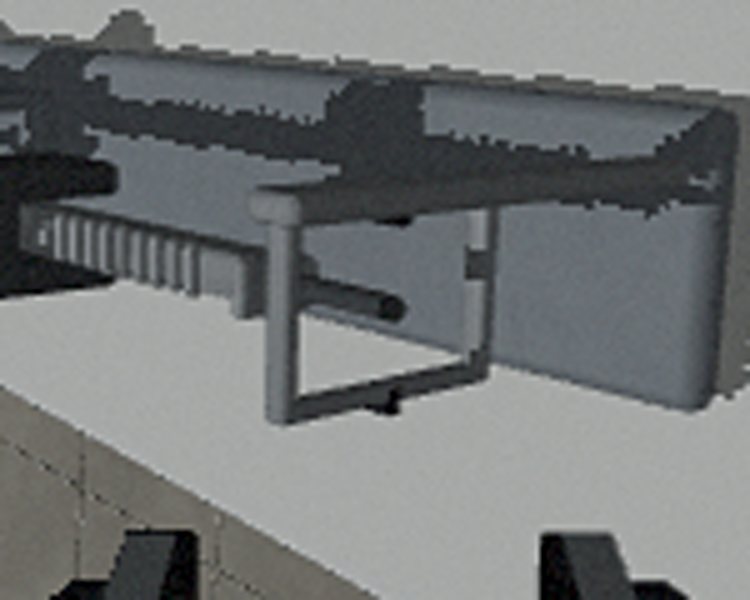

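The window frame's inner edges are at view cols 298 and 469, so its centre is about col 384. The tip lies 4 mm nearer the camera, so a centred pointer should show near col 399. The tip end is at about (396,307), roughly 1 mm off; one notch would be about 21 px. I'll check this numerically, then hand in.

```bash
python3 - <<'E'
from h import *
c=snap("wrist"); g=cv2.cvtColor(c["frame"],cv2.COLOR_RGB2GRAY)
print(g[188:201,304:334])
for n in("tip","mark"): show(n,"wrist")
snap("scene"); show("jar","scene"); show("glass","scene"); show("tip","scene")
print(arm.sense()["contact_force"])
E
```

```text
[[ 58  42  41  43  33  49  53  93  95 117 116 113 104 109 108 109 108 108
  107 110 107 108 108 110 109 109 113 109 106 110]
 [ 55  47  52  51  47  44  38  36  30  29  49  67  95 112 113 111 111 108
  106 108 111 114 108 107 109 109 103 110 111 106]
 [ 56  53  59  58  58  57  52  47  51  53  42  39  33  30  45  54  89  93
  113 113 111 107 111 109 106 109 108 109 107 107]
 [ 51  52  64  65  60  61  62  59  55  53  53  53  50  47  45  36  35  33
   44  55  94 111 112 109 109 106 103 110 112 113]
 [ 56  47  53  53  58  59  54  60  57  62  63  58  56  56  56  53  52  49
   24  24  27  41  92 112 111 110 106 110 112 108]
 [ 60  52  48  48  77  93  56  58  50  59  60  61  61  59  58  59  52  30
   23  25  29  38  79 111 107 108 107 111 110 110]
 [ 54  45  76  86 105 107 112 111  94  88  59  48  53  58  60  62  58  19
   28  30  32  28  49 111 108 109 108 110 108 108]
 [ 63  83 103 103  94  91  92  96 101 110 114 112  92  93  60  56  50  18
   21  25  27  25  62 113 108 108 109 111 110 110]
 [ 63 128 179 170 140 140  95 106  95  92  90  96 104 105 108 106  91  92
   41  19  25  78 110 114 
[... 168 characters left out ...]
165 169 169 169 172 171 171 171 142 149  96  87  94  89
   96  93 104 105 107 109 113 111 110 110 111 109]
 [ 76 149 170 169 168 167 167 169 168 167 171 171 167 170 171 168 142 147
   97  80  93  91  91  91 100 103 109 109 111 110]
 [ 72 152 172 168 169 167 167 168 166 168 165 167 166 170 169 169 171 171
  174 166 144 146  99  87  86  94  95  95 100 106]]
wrist tip [ 0.5008 -0.2696  0.1091] 0.86
wrist mark [ 0.4943 -0.2655  0.1037] 0.57
scene jar [0.452  0.1525 0.0368] 0.76
scene jar [ 0.4888 -0.2628  0.1036] 0.65
scene jar [ 5.448e-01 -4.831e-01  3.000e-04] 0.55
scene glass [ 4.594e-01  3.224e-01 -4.000e-04] 0.65
scene tip [ 0.4962 -0.2712  0.1085] 0.77
[ 0.49673954 -0.42965622 -0.81758135]
```

The tip-end centroid is at col 323.6 against about 325 expected, roughly 2 mm high, which is too close to half a notch to call. There's time left, so I'll try the next notch out and compare.

servo_tool(
  deltas=[0,0,0.03,-0.17,0,0,0.2,0,0.02,0.05,-0.34,0,0,0.2,0,0.06,0.05,-0.51,0,0,0.2,-0.005,0.11,0.05,-0.66,0,0,0.2,-0.01,0.16,0.04,-0.8,0,0,0.2,-0.0145,0.209,0.02,-0.8,0,0,0.2,-0.0145,0.209,0,-0.8,0,0,0.2,-0.0145,0.209,0,-0.8,0,0,0.2],
)

```text
time_s: 22.45
ee_pos: [0.4847, -0.1506, 0.1992]
ee_rot: [-0.0, 0.999, 0.053, -0.001]
contact_force: [-0.9, -0.9, 1.0]
width: 0.0341
grasp_force: 0.0
```

```bash
python3 - <<'E'
from h import *
snap("wrist"); show("knob","wrist")
s=arm.sense(); print(s["ee_pos"],s["ee_rot"],s["width"],s["time_s"])
E
```

```text
wrist knob [ 0.4828 -0.1483  0.1465] 0.94
wrist knob [0.4545 0.1503 0.0408] 0.31
[ 0.48534998 -0.1516005   0.20029063] [3.46338771e-05 9.98625397e-01 5.24147105e-02 1.11314878e-04] 0.03426952386450947 22.55
```

servo_tool(
  deltas=[0,0.001,-0.03,0,0,0,0.2,0,0.001,-0.05,0,0,0,0.2,0,0.001,-0.06,0,0,0,0.2,0,0.001,-0.06,0,0,0,0.2,0.0003,-0.004,-0.06,0,0,0,0.2,0.0006,-0.008,-0.06,0,0,0,0.2,0.001,-0.012,-0.06,0,0,0,0.2,0.001,-0.012,-0.06,0,0,0,0.2,0,-0.006,-0.06,0,0,0,0.2,0,-0.004,-0.06,0,0,0,0.2],
)

```text
time_s: 23.8
ee_pos: [0.4851, -0.1544, 0.1398]
ee_rot: [-0.0, 0.999, 0.053, -0.0]
contact_force: [0.8, 0.6, -0.2]
width: 0.0341
grasp_force: 0.0
```

servo_tool(
  deltas=[0,0,0.03,0,0,0,0.2,0,-0.01,0.08,0,0,0,0.2,0.004,-0.06,0.1,0,0,0,0.2,0.008,-0.12,0.1,0.15,0,0,0.2,0.0145,-0.18,0.1,0.33,0,0,0.2,0.0145,-0.205,0.09,0.5,0,0,0.2,0.0145,-0.205,0.07,0.65,0,0,0.2,0.0145,-0.205,0.06,0.8,0,0,0.2,0.0145,-0.205,0.06,0.8,0,0,0.2,0.0145,-0.205,0.06,0.8,0,0,0.2],
)

```text
time_s: 25.05
ee_pos: [0.5003, -0.3596, 0.2006]
ee_rot: [-0.388, 0.92, 0.049, 0.021]
contact_force: [0.5, 0.8, 0.7]
width: 0.0344
grasp_force: 0.0
```

servo_tool(
  deltas=[0,0,0,0,0,0,0.2,0,0,0,0,0,0,0.2],
)

```text
time_s: 25.3
ee_pos: [0.5002, -0.3597, 0.2012]
ee_rot: [-0.388, 0.92, 0.049, 0.021]
contact_force: [0.3, 0.9, -0.1]
width: 0.0339
grasp_force: 0.0
```

```bash
cat > t.py <<'E'
from h import *
c=snap("wrist"); g=cv2.cvtColor(c["frame"],cv2.COLOR_RGB2GRAY)
P=proj(c,[[.4969,-.27,.105],[.4969,-.27,.089],[.4969,-.27,.0994],[.4965,-.266,.105]]); print(P)
m=(g<33).astype(np.uint8); m[:180]=0; m[205:]=0; m[:,:310]=0; m[:,345:]=0
n,l,st,ce=cv2.connectedComponentsWithStats(m)
for i in range(1,n):
    if st[i,4]>4: print(st[i],ce[i])
show("tip","wrist"); show("knob","wrist")
for i in range(2): snap("scene"); show("tip","scene")
s=arm.sense(); print(s["ee_pos"],s["time_s"])
E
python3 t.py
```

```text
[[324.75067937 193.95910854]
 [336.38693418 192.03665854]
 [328.92511597 193.26944113]
 [321.67447724 193.23418038]]
[327 191   3   5  10] [327.8 193.3]
wrist tip [ 0.498  -0.2684  0.1049] 0.89
wrist knob [ 0.4855 -0.1591  0.1438] 0.67
wrist knob [0.4577 0.1488 0.0415] 0.6
scene tip [ 0.4951 -0.2693  0.1035] 0.75
scene tip [ 0.4927 -0.2672  0.1017] 0.9
[ 0.49961947 -0.36006032  0.19981422] 25.65
```

servo_tool(
  deltas=[0,0,0.03,-0.17,0,0,0.2,0,0.02,0.05,-0.34,0,0,0.2,0,0.06,0.05,-0.51,0,0,0.2,-0.005,0.11,0.05,-0.66,0,0,0.2,-0.01,0.16,0.04,-0.8,0,0,0.2,-0.0145,0.205,0.02,-0.8,0,0,0.2,-0.0145,0.205,-0.01,-0.8,0,0,0.2,-0.0145,0.205,-0.04,-0.8,0,0,0.2,-0.0145,0.205,-0.066,-0.8,0,0,0.2,-0.0145,0.205,-0.066,-0.8,0,0,0.2],
)

```text
time_s: 26.9
ee_pos: [0.4843, -0.1548, 0.1327]
ee_rot: [-0.0, 0.999, 0.053, -0.001]
contact_force: [-0.8, -0.2, 0.0]
width: 0.0342
grasp_force: 0.0
```

servo_tool(
  deltas=[0.0005,-0.005,0,0,0,0,0.2,0.001,-0.01,0,0,0,0,0.2,0.0015,-0.015,0,0,0,0,0.2,0.002,-0.02,0,0,0,0,0.2,0.0026,-0.026,0,0,0,0,0.2,0.0026,-0.026,0,0,0,0,0.2,0.002,-0.018,0,0,0,0,0.2,0.002,-0.018,0.02,0,0,0,0.2,0.002,-0.018,0.05,0,0,0,0.2],
)

```text
time_s: 28.02
ee_pos: [0.4866, -0.1721, 0.1838]
ee_rot: [-0.0, 0.999, 0.053, -0.001]
contact_force: [-0.2, -0.4, 0.5]
width: 0.0342
grasp_force: 0.0
```

servo_tool(
  deltas=[0.002,-0.03,0.05,0,0,0,0.2,0.006,-0.09,0.056,0.1,0,0,0.2,0.0125,-0.15,0.056,0.25,0,0,0.2,0.0125,-0.187,0.046,0.42,0,0,0.2,0.0125,-0.187,0.026,0.6,0,0,0.2,0.0125,-0.187,0.016,0.75,0,0,0.2,0.0125,-0.187,0.016,0.8,0,0,0.2,0.0125,-0.187,0.016,0.8,0,0,0.2,0.0125,-0.187,0.016,0.8,0,0,0.2],
)

```text
time_s: 29.15
ee_pos: [0.5002, -0.3594, 0.2004]
ee_rot: [-0.388, 0.92, 0.049, 0.021]
contact_force: [0.1, -0.6, 0.7]
width: 0.0339
grasp_force: 0.0
```

```bash
python3 t.py; python3 - <<'E'
from h import *
c=snap("wrist"); g=cv2.cvtColor(c["frame"],cv2.COLOR_RGB2GRAY); print(g[184:200,322:344])
E
```

```text
[[324.48435943 194.08207226]
 [336.17256901 192.1408462 ]
 [328.677596   193.38564224]
 [321.40518674 193.35361536]]
wrist tip [ 0.4975 -0.2635  0.0913] 0.64
wrist tip [0.4566 0.1445 0.0448] 0.43
wrist knob [ 0.4901 -0.1745  0.1358] 0.62
scene tip [ 0.4958 -0.267   0.0906] 0.97
[ 0.49975872 -0.3599512   0.20016379] 29.5
[[109 111 108 108 110 108 108 108 108 110 107 109 110 111 109 111 108 117
  127 131  89  54]
 [113 110 113 112 112 110 109 112 112 108 110 108 107 108 106 111 111 121
  128 130  88  59]
 [ 49  72  91  92 119 119 112 111 109 112 112 110 111 110 111 106  59  49
   76 131  90  56]
 [ 41  38  33  28  34  48  69  89  91 115 112 114 113 110 109 106  58  49
   60  60  65  62]
 [ 53  54  55  53  44  42  38  39  27  30  37  50  91  92 116 108  66  53
   56  62  61  66]
 [ 66  63  58  59  54  52  56  55  51  47  54  45  36  33  46  90  67  56
   56  61  65  69]
 [ 56  59  56  63  63  68  65  65  56  58  50  49  55  48  21  38  70  53
   55  58  64  65]
 [ 93  60  61  52  58  56  54  59  60  67  67  68  64  49  39  20  62 126
  130 121  81  65]
 [112 113 112 108  92  91  56  61  50  54  57  54  59  44  35  51 122 120
  127 116  74  64]
 [108 108 112 111 107 108 109 110 110  93  72  58  60  38  23  78 120 120
  123 113  74  60]
 [107 110 108 107 108 110 109 105 109 107 112 115 112 112 114 114 122 119
  128 108  72  65]
 [109 105 109 108 108 108 108 108 109 111 108 109 112 111 110 108 117 123
  125 110  70  66]
 [110 106 109 112 108 114 110 107 110 106 109 109 110 112 108 110 119 123
  126 104  66  63]
 [104 109 108 111 110 110 113 110 108 109 108 109 109 105 109 105 117 124
  125 102  61  62]
 [ 90  95 100 100 106 111 110 110 107 111 110 111 106 110 106 105 116 119
  124 103  66  78]
 [ 99 106  91  84  91  95  98 104 107 108 111 112 109 112 110 108 117 125
  124  97  62  78]]
```

The low stop (-16 mm exactly) shows at col 336.4, which puts zero at about 324.7. Notch 0.090 was about 1.5 mm high and notch 0.096 about 4 mm low, so 0.090 is right. I'll push the poise back four notches.

servo_tool(
  deltas=[0,0,0.03,-0.17,0,0,0.2,0,0.02,0.05,-0.34,0,0,0.2,0,0.06,0.05,-0.51,0,0,0.2,-0.005,0.11,0.05,-0.66,0,0,0.2,-0.01,0.16,0.04,-0.8,0,0,0.2,-0.0125,0.187,0.02,-0.8,0,0,0.2,-0.0125,0.187,-0.01,-0.8,0,0,0.2,-0.0125,0.187,-0.04,-0.8,0,0,0.2,-0.0125,0.187,-0.067,-0.8,0,0,0.2,-0.0125,0.187,-0.067,-0.8,0,0,0.2],
)

```text
time_s: 30.8
ee_pos: [0.4863, -0.1727, 0.1317]
ee_rot: [-0.0, 0.999, 0.053, -0.001]
contact_force: [-1.5, -0.0, 0.0]
width: 0.0339
grasp_force: 0.0
```

servo_tool(
  deltas=[-0.0005,0.005,0,0,0,0,0.2,-0.001,0.01,0,0,0,0,0.2,-0.0015,0.015,0,0,0,0,0.2,-0.002,0.02,0,0,0,0,0.2,-0.0025,0.025,0,0,0,0,0.2,-0.003,0.029,0,0,0,0,0.2,-0.0035,0.033,0,0,0,0,0.2,-0.0035,0.033,0,0,0,0,0.2,-0.002,0.026,0,0,0,0,0.2,-0.002,0.025,0.01,0,0,0,0.2],
)

```text
time_s: 32.05
ee_pos: [0.4848, -0.1487, 0.1426]
ee_rot: [-0.0, 0.999, 0.052, -0.001]
contact_force: [0.8, 0.5, -0.3]
width: 0.0337
grasp_force: 0.0
```

servo_tool(
  deltas=[0,0,0.03,0,0,0,0.2,0,-0.02,0.08,0,0,0,0.2,0.004,-0.07,0.09,0.05,0,0,0.2,0.008,-0.13,0.09,0.15,0,0,0.2,0.0145,-0.19,0.09,0.33,0,0,0.2,0.0145,-0.212,0.08,0.5,0,0,0.2,0.0145,-0.212,0.06,0.67,0,0,0.2,0.0145,-0.212,0.057,0.8,0,0,0.2,0.0145,-0.212,0.057,0.8,0,0,0.2,0.0145,-0.212,0.057,0.8,0,0,0.2],
)

```text
time_s: 33.3
ee_pos: [0.5002, -0.3598, 0.2009]
ee_rot: [-0.387, 0.92, 0.049, 0.021]
contact_force: [0.2, -0.2, -0.0]
width: 0.0341
grasp_force: 0.0
```

```bash
sed -i 's/g<33/g<34/' t.py; python3 t.py; python3 - <<'E'
from h import *
c=snap("wrist"); g=cv2.cvtColor(c["frame"],cv2.COLOR_RGB2GRAY); print(g[188:199,316:334])
snap("scene"); show("jar","scene"); show("glass","scene")
E
```

```text
[[324.35285176 194.02567503]
 [336.00103501 192.10047212]
 [328.53166555 193.33500385]
 [321.27757812 193.30151107]]
[317 192   6   5  23] [319.82608696 194.30434783]
wrist tip [ 0.4969 -0.2691  0.11  ] 0.9
wrist knob [ 0.4833 -0.147   0.1468] 0.55
scene tip [ 0.4977 -0.27    0.1101] 0.67
[ 0.49989085 -0.35982551  0.2004951 ] 33.65
[[110 109 106 110 107 106 109 111 107 110 110 113 105 105 108 112 109 109]
 [111 113 108 105 110 114 110 110 107 110 112 108 107 110 107 112 110 109]
 [ 94 118 114 108 109 109 109 108 108 109 111 109 107 109 108 110 110 111]
 [ 32  28  53  70  99 112 113 106 106 109 112 107 110 104 104 109 112 111]
 [ 51  51  34  27  19  33  52  93 113 108 106 108 103 108 105 108 109 108]
 [ 55  49  32  29  27  35  23  52 114 108 108 107 109 111 107 109 112 110]
 [ 59  28  25  20  30  34  29  40  95 111 109 107 108 107 110 110 109 110]
 [ 48  24  29  22  35  18  27  42  91 108 107 107 110 107 109 109 108 108]
 [ 83  55  45  21  26  35  34  72 113 111 109 110 108 110 107 109 109 111]
 [ 92  93  95  80  85  59  74 111 110 107 110 109 108 111 111 109 110 111]
 [139 142 100 111  94  91  94  98 102 103 105 113 110 115 108 109 107 111]]
scene jar [0.4583 0.1521 0.0377] 0.91
scene jar [ 0.5465 -0.4826  0.0011] 0.83
scene glass [0.4567 0.3262 0.001 ] 0.73
```

It settled one notch too far in (tip at col 319.8). I'll push it one notch back out.

servo_tool(
  deltas=[0,0,0.03,-0.17,0,0,0.2,0,0.02,0.05,-0.34,0,0,0.2,0,0.06,0.05,-0.51,0,0,0.2,-0.005,0.11,0.05,-0.66,0,0,0.2,-0.01,0.16,0.04,-0.8,0,0,0.2,-0.0145,0.215,0.02,-0.8,0,0,0.2,-0.0145,0.215,-0.01,-0.8,0,0,0.2,-0.0145,0.215,-0.04,-0.8,0,0,0.2,-0.0145,0.215,-0.06,-0.8,0,0,0.2,-0.0145,0.215,-0.06,-0.8,0,0,0.2],
)

```text
time_s: 35.1
ee_pos: [0.4845, -0.1448, 0.1389]
ee_rot: [-0.0, 0.999, 0.053, -0.001]
contact_force: [-0.8, -0.3, 0.4]
width: 0.0343
grasp_force: 0.0
```

servo_tool(
  deltas=[0.0003,-0.004,0,0,0,0,0.2,0.0006,-0.008,0,0,0,0,0.2,0.001,-0.012,0,0,0,0,0.2,0.001,-0.012,0,0,0,0,0.2,0,-0.006,0,0,0,0,0.2,0,-0.004,0,0,0,0,0.2,0,-0.004,0.03,0,0,0,0.2],
)

```text
time_s: 35.98
ee_pos: [0.4842, -0.1483, 0.1688]
ee_rot: [-0.001, 0.999, 0.053, -0.002]
contact_force: [0.6, -0.2, 0.6]
width: 0.0341
grasp_force: 0.0
```

servo_tool(
  deltas=[0,0,0.03,0,0,0,0.2,0,-0.03,0.07,0,0,0,0.2,0.004,-0.08,0.08,0.05,0,0,0.2,0.008,-0.14,0.08,0.15,0,0,0.2,0.0145,-0.19,0.07,0.33,0,0,0.2,0.0145,-0.211,0.06,0.5,0,0,0.2,0.0145,-0.211,0.04,0.67,0,0,0.2,0.0145,-0.211,0.03,0.8,0,0,0.2,0.0145,-0.211,0.03,0.8,0,0,0.2,0.0145,-0.211,0.03,0.8,0,0,0.2],
)

```text
time_s: 37.22
ee_pos: [0.5004, -0.3595, 0.2007]
ee_rot: [-0.387, 0.92, 0.049, 0.021]
contact_force: [0.1, -0.6, 0.5]
width: 0.034
grasp_force: 0.0
```

```bash
python3 t.py; python3 - <<'E'
from h import *
c=snap("wrist"); g=cv2.cvtColor(c["frame"],cv2.COLOR_RGB2GRAY); print(g[188:199,316:334])
snap("scene"); show("jar","scene"); show("glass","scene")
E
```

```text
[[324.41380918 194.25353299]
 [336.07158676 192.31265848]
 [328.59614399 193.55722643]
 [321.33528249 193.52525944]]
[321 192   5   5  19] [322.68421053 194.15789474]
wrist tip [ 0.4981 -0.2688  0.1076] 0.88
wrist knob [ 0.4852 -0.1508  0.147 ] 0.6
scene tip [ 0.4947 -0.2706  0.1061] 0.76
scene tip [ 0.4941 -0.271   0.1104] 0.56
[ 0.49991243 -0.35983784  0.20058038] 37.575
[[111 109 111 111 108 108 109 109 107 106 111 112 107 109 105 110 107 112]
 [ 96 115 112 114 109 110 110 107 109 110 109 108 109 110 111 108 109 109]
 [ 32  24  44  52  93  93 117 111 111 111 109 110 111 107 111 110 110 109]
 [ 53  48  43  44  37  34  47  50  94 115 111 110 109 106 103 107 107 110]
 [ 54  50  53  50  48  49  23  30  27  42  92 109 107 106 107 111 108 109]
 [ 62  59  63  59  56  30  29  25  32  32  77 111 104 108 108 106 109 109]
 [ 55  52  57  57  59  26  30  38  35  31  61 112 108 105 105 107 108 110]
 [ 91  96  60  53  56  24  26  23  34  31  73 116 109 109 110 110 108 106]
 [100 107 111 109  92  93  47  17  28  73 110 108 108 105 106 108 106 109]
 [ 96  92  93 100 100 105 109 111 113 114 110 112 114 111 111 107 111 113]
 [142 148  95  88  94  86  95  98 100 100 106 110 111 107 110 109 110 108]]
scene jar [0.4564 0.1502 0.0379] 0.68
scene jar [ 0.5439 -0.4807  0.0032] 0.67
scene glass [4.541e-01 3.259e-01 4.000e-04] 0.83
```

B is back at about +0.3 notch high, but the zero reference is still uncertain by about the same amount. I'll sample more here, then measure the upper stop to fix the zero.

```bash
cat > s.py <<'E'
from h import *
Z=[]
for i in range(12):
    snap("scene"); d=[x for x in tip_of("tip","scene") if abs(x["at"][1]+.269)<.02]
    if d: Z.append(d[0]["at"][2])
print("scene z",len(Z),np.mean(Z),np.std(Z))
W=[];G=[]
for i in range(5):
    c=snap("wrist"); G.append(cv2.cvtColor(c["frame"],cv2.COLOR_RGB2GRAY).astype(float))
    d=[x for x in tip_of("tip","wrist") if abs(x["at"][1]+.269)<.02]
    if d: W.append(d[0]["at"][2])
print("wrist z",W); print(np.mean(G,0)[188:199,308:336].astype(int))
print(arm.sense()["time_s"],arm.sense()["ee_pos"])
E
python3 s.py
```

```text
scene z 12 0.10725833333333334 0.0017129206701485674
wrist z [0.1091, 0.1093, 0.1067, 0.1127, 0.1094]
[[ 31  32  49  71  95 116 114 112 111 109 111 108 107 107 106 108 109 110
  110 109 109 107 108 109 109 108 107 107]
 [ 49  47  44  39  34  27  44  52  91  93 114 113 110 110 109 108 108 111
  109 108 107 108 107 109 110 108 108 109]
 [ 58  54  54  52  51  47  45  41  34  28  24  53  92  94 114 114 111 109
  109 108 107 108 108 108 106 108 109 109]
 [ 60  59  61  57  56  54  55  52  51  49  43  41  37  30  22  54  96 113
  110 108 107 106 109 109 108 110 107 107]
 [ 54  56  56  59  61  63  61  56  57  57  54  56  51  24  26  28  28  60
  113 107 107 108 107 108 109 108 110 108]
 [ 89  92  58  62  54  52  58  59  61  60  58  58  25  26  30  31  27  40
   92 108 107 107 108 106 109 109 108 108]
 [100 103 110 111  88  92  58  62  53  52  59  56  25  27  32  33  26  40
   93 110 109 107 107 108 108 110 108 109]
 [ 88  88  93  96 101 103 108 109  88  92  61  62  42  23  24  24  26  60
  112 108 108 108 108 110 109 108 109 111]
 [170 134  94 107  90  88  93  99 103 104 108 109  90  91  38  47  75 114
  111 110 109 108 109 107 108 110 110 110]
 [169 171 171 174 170 136  95 106  90  89  93  94 100 103 106 110 110 110
  111 109 109 109 108 109 109 108 110 111]
 [168 168 169 169 169 171 172 173 168 137  96 106  90  86  92  95  99 102
  105 110 110 111 109 109 109 109 110 109]]
39.475 [ 0.49964872 -0.36005387  0.19978297]
```

servo_tool(
  deltas=[0,0,0.03,-0.17,0,0,0.2,0,0.02,0.05,-0.34,0,0,0.2,0,0.06,0.05,-0.51,0,0,0.2,-0.005,0.11,0.05,-0.66,0,0,0.2,-0.01,0.16,0.04,-0.8,0,0,0.2,-0.0145,0.21,0.02,-0.8,0,0,0.2,-0.0145,0.21,-0.01,-0.8,0,0,0.2,-0.0145,0.21,-0.04,-0.8,0,0,0.2,-0.0145,0.21,-0.06,-0.8,0,0,0.2,-0.0145,0.21,-0.06,-0.8,0,0,0.2],
)

```text
time_s: 40.72
ee_pos: [0.4845, -0.1498, 0.139]
ee_rot: [-0.0, 0.999, 0.053, -0.001]
contact_force: [0.2, -0.2, 1.2]
width: 0.0342
grasp_force: 0.0
```

servo_tool(
  deltas=[-0.0005,0.006,0,0,0,0,0.2,-0.001,0.012,0,0,0,0,0.2,-0.0015,0.018,0,0,0,0,0.2,-0.002,0.024,0,0,0,0,0.2,-0.002,0.024,0,0,0,0,0.2,-0.002,0.017,0.005,0,0,0,0.2,-0.002,0.017,0.04,0,0,0,0.2,-0.002,0,0.08,0,0,0,0.2],
)

```text
time_s: 41.72
ee_pos: [0.4829, -0.1499, 0.2208]
ee_rot: [-0.0, 0.999, 0.053, -0.0]
contact_force: [0.1, -1.3, 0.2]
width: 0.0341
grasp_force: 0.0
```

servo_tool(
  deltas=[0.003,-0.05,0.02,0.05,0,0,0.2,0.008,-0.11,0.02,0.15,0,0,0.2,0.014,-0.17,0.02,0.33,0,0,0.2,0.0165,-0.21,0.01,0.5,0,0,0.2,0.0165,-0.21,-0.01,0.67,0,0,0.2,0.0165,-0.21,-0.02,0.8,0,0,0.2,0.0165,-0.21,-0.02,0.8,0,0,0.2,0.0165,-0.21,-0.02,0.8,0,0,0.2],
)

```text
time_s: 42.72
ee_pos: [0.5001, -0.36, 0.2009]
ee_rot: [-0.387, 0.92, 0.049, 0.021]
contact_force: [-0.1, -0.0, -0.1]
width: 0.0339
grasp_force: 0.0
```

```bash
python3 s.py; python3 -c "
from h import *
show('knob','wrist')"
```

```text
scene z 12 0.12017499999999999 0.0015292291086252143
wrist z [0.1202, 0.122, 0.1245, 0.1209, 0.1216]
[[109 110 108 109 108 109 108 107 108 109 109 108 106 107 108 108 109 110
  109 109 107 108 109 109 109 107 109 108]
 [110 109 108 107 109 105 109 109 107 108 109 106 107 107 108 109 108 109
  110 110 107 108 106 109 109 109 108 107]
 [111 110 110 109 109 108 107 108 108 107 110 108 107 107 108 107 108 107
  109 107 109 108 108 109 109 108 108 109]
 [ 90  87 116 113 109 110 108 109 109 110 108 107 108 106 108 108 109 108
  109 107 108 108 108 108 110 109 110 107]
 [ 30  24  44  53  97 115 112 108 109 108 109 108 108 108 109 107 109 108
  108 107 108 106 106 109 109 108 108 109]
 [ 20  28  26  23  31  30  55  95 113 109 108 109 109 108 107 105 109 109
  109 108 106 108 105 110 108 108 110 107]
 [ 24  31  30  27  27  39  28  33  74 112 111 109 107 108 106 107 109 108
  108 107 109 108 108 107 109 110 110 109]
 [ 21  26  25  34  58  48  31  35  79 113 111 108 110 107 106 107 107 107
  108 107 109 108 108 108 107 109 109 109]
 [ 17  20  23  34  74  52  34  27  55 107 104 108 109 106 107 108 107 110
  110 110 109 108 107 109 107 110 108 110]
 [141  52  12  24  55  44  27  30  80  92  93  94  97 101 102 107 108 110
  109 110 110 109 108 110 108 111 110 111]
 [173 176 175 135  55  79 106 116 174 138  96 105  88  85  89  94  99 101
  107 109 110 110 109 110 109 109 109 109]]
44.425 [ 0.49964452 -0.36005586  0.19979022]
wrist knob [ 0.4834 -0.13    0.1532] 0.68
```

Zero is still tight, and the readings suggest some hysteresis depending on which side the beam settles from. I'll go out past B, then come back inward to B so it settles from the other side.

servo_tool(
  deltas=[0,0,0.03,-0.17,0,0,0.2,0,0.02,0.05,-0.34,0,0,0.2,0,0.06,0.05,-0.51,0,0,0.2,-0.005,0.11,0.05,-0.66,0,0,0.2,-0.01,0.17,0.04,-0.8,0,0,0.2,-0.0165,0.227,0.02,-0.8,0,0,0.2,-0.0165,0.227,-0.01,-0.8,0,0,0.2,-0.0165,0.227,-0.04,-0.8,0,0,0.2,-0.0165,0.227,-0.06,-0.8,0,0,0.2,-0.0165,0.227,-0.06,-0.8,0,0,0.2],
)

```text
time_s: 45.72
ee_pos: [0.4825, -0.1328, 0.139]
ee_rot: [-0.0, 0.999, 0.053, -0.001]
contact_force: [0.1, -0.4, -0.3]
width: 0.0341
grasp_force: 0.0
```

servo_tool(
  deltas=[0.0005,-0.005,0,0,0,0,0.2,0.001,-0.01,0,0,0,0,0.2,0.0015,-0.015,0,0,0,0,0.2,0.002,-0.02,0,0,0,0,0.2,0.0025,-0.025,0,0,0,0,0.2,0.003,-0.031,0,0,0,0,0.2,0.003,-0.031,0,0,0,0,0.2,0.002,-0.024,0,0,0,0,0.2,0.002,-0.024,0,0,0,0,0.2,0.002,-0.024,0,0,0,0,0.2],
)

```text
time_s: 46.98
ee_pos: [0.4852, -0.1569, 0.1399]
ee_rot: [0.0, 0.999, 0.053, 0.0]
contact_force: [0.1, 0.6, 0.3]
width: 0.0343
grasp_force: 0.0
```

servo_tool(
  deltas=[0,0,0,0,0,0,0.2,0,0,0,0,0,0,0.2,-0.0003,0.004,0,0,0,0,0.2,-0.0006,0.008,0,0,0,0,0.2,-0.001,0.011,0,0,0,0,0.2,-0.001,0.011,0,0,0,0,0.2,0,0.005,0,0,0,0,0.2,0,0.005,0.01,0,0,0,0.2,0,0.005,0.05,0,0,0,0.2],
)

```text
time_s: 48.1
ee_pos: [0.4842, -0.1519, 0.1895]
ee_rot: [-0.001, 0.999, 0.053, -0.002]
contact_force: [-0.7, 0.0, 0.2]
width: 0.0344
grasp_force: 0.0
```

servo_tool(
  deltas=[0.003,-0.05,0.05,0.05,0,0,0.2,0.008,-0.11,0.05,0.15,0,0,0.2,0.012,-0.17,0.05,0.33,0,0,0.2,0.0145,-0.208,0.04,0.5,0,0,0.2,0.0145,-0.208,0.02,0.67,0,0,0.2,0.0145,-0.208,0.01,0.8,0,0,0.2,0.0145,-0.208,0.01,0.8,0,0,0.2,0.0145,-0.208,0.01,0.8,0,0,0.2],
)

```text
time_s: 49.1
ee_pos: [0.5003, -0.3598, 0.2011]
ee_rot: [-0.387, 0.92, 0.049, 0.021]
contact_force: [-0.2, 0.0, 0.2]
width: 0.0343
grasp_force: 0.0
```

```bash
python3 s.py; python3 -c "
from h import *
show('knob','wrist');show('knob','scene');show('jar','scene')"
```

```text
scene z 12 0.10477500000000001 0.0011344051304538435
wrist z [0.1016, 0.1056, 0.1064, 0.105, 0.1056]
[[ 48  45  41  36  27  25  46  70  93 113 113 112 111 108 109 109 110 110
  111 109 110 106 109 111 108 108 110 107]
 [ 55  56  54  52  51  47  40  37  32  31  45  52  90  92 113 113 114 112
  112 109 108 107 108 108 109 108 109 108]
 [ 63  61  61  57  58  55  54  55  50  47  46  42  37  27  29  46  72  97
  113 112 110 107 109 108 108 110 110 108]
 [ 58  59  57  59  61  61  59  57  56  58  54  54  51  50  46  41  37  24
   34  76 111 110 108 108 108 109 108 107]
 [ 42  50  61  49  53  55  56  60  62  62  62  59  58  57  55  54  25  30
   25  32  72 109 108 109 110 108 108 110]
 [ 89 116 114 110  88  89  60  64  53  53  56  59  60  61  60  43  31  31
   27  35  76 109 109 108 108 109 108 108]
 [100 104 109 111 112 114 112 109  87  90  59  61  51  54  53  22  26  29
   27  40  93 108 109 107 109 109 110 109]
 [ 89  86  91  95 100 105 106 111 113 113 113 113 110  88  59  59  18  21
   34  79 112 110 106 109 110 107 111 109]
 [170 138  94 106  90  89  93  97 100 102 106 107 110 109 111 111 110  90
   94 112 110 108 107 107 109 109 108 110]
 [170 172 171 173 171 136  96 104  90  90  92  96  97 102 102 106 109 113
  111 110 111 109 108 108 111 109 110 109]
 [168 168 168 169 169 170 172 174 171 135  95 106  88  86  90  94  96 101
  105 109 111 111 110 108 110 109 109 110]]
50.8 [ 0.49965811 -0.36004168  0.19980194]
wrist knob [ 0.4892 -0.1536  0.1434] 0.96
scene knob [ 0.4865 -0.1512  0.1438] 0.42
scene knob [ 0.4545  0.3231 -0.0011] 0.31
scene jar [ 5.414e-01 -4.807e-01 -2.000e-04] 0.74
scene jar [0.4551 0.1529 0.0376] 0.66
```

The pointer is now centred. The scene-camera tip height averages 0.1048 m, the tip edge is at col 327.9 against a zero of 327.4, and nothing is being touched. Handing in.

```bash
python3 -c "
from rig import hand_in
print(hand_in())"
```

```text
the job is handed in; nothing more can be done
None
```

I set the jar upright on the pan and left the poise at about the 0.090 m notch, so the jar weighs about 215 g. The free beam rests with its pointer centred to within about 1 mm by camera, the gripper is clear of everything, the glass is where it was, and I handed in at about 51 s; no verdict came back.

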